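# Level the optical breadboard on the workshop table

## Task

The small aluminium breadboard standing on the white table is out of level. Turn its two black levelling knobs, as far as each needs, until the bubble in each of its two tube vials rests between the vial's black lines, then let go.

Things in the scene. Friction and masses are not known exactly. Their poses are not given: they have to be found in the camera images.
- screw_a_grip (a point): First knob: black, ribbed, round, 36 mm wide, 84 to 114 mm above the table, at a corner of the 190 mm square board (top 55 mm up; vials and a lens mount on it, up to 118 mm, none within 38 mm of a knob's axis). Point on its axis, 102 mm up: grip here. It turns in place (0.1 N m) and stays where left. Clockwise seen from above moves bubble A 20 mm per rad towards +; it needs 0.65 to 1.2 rad.
- screw_b_grip (a point): Second knob, alike, at the diagonally opposite corner, 226 mm from the first; leans up to 2 degrees. Clockwise seen from above moves bubble B 20 mm per rad towards +. It starts up to 1.2 rad off either way, or about right. At the corner between, 160 mm from each knob, is the pivot, a flat steel cap; opposite that, the lens mount. A third such knob stands loose on the table: a spare, no use.
- bubble_a (a joint): Offset in m of bubble A from the middle of its vial, 0 when level, + towards the first knob's side. This vial, a bar 92 x 26 mm, lies parallel to the line from pivot cap to first knob and is the one nearer that line. The bubble is a pale oblong 20 mm long with a dark edge on a greenish window; it goes to the higher side. The black lines are 34 mm apart inside: within 7 mm it lies between them.
- bubble_b (a joint): The same for bubble B, + towards the second knob's side; its vial, of the same size, lies at right angles to the other, parallel to the line from pivot cap to second knob and nearer that line. Only the first knob moves bubble A, only the second moves bubble B.

How it is judged:
At the end, for the whole second after the job is handed in: Both bubbles rest between their vials' black lines: each bubble's middle within 7 mm of its vial's middle (value of joint bubble_a between -0.007 and 0.007 m and value of joint bubble_b between -0.007 and 0.007 m); the robot touches nothing.
It also fails if it takes over 38 s, if anything falls off the work surface, if the arm or the gripper's body presses on something with over 40 N, if the wrist force passes 120 N, or if a joint passes its speed limit or range.

## Robot

A 6-joint arm with a two-finger parallel gripper is mounted at the origin on the work surface. World frame = base frame: x ahead of the robot, y to its left, z up, the work surface at z = 0. Lengths are in m, angles in rad, forces in N, time in s.
With the tool pointing down it reaches from about 0.375 to 0.925 m from the base axis. Payload 5.7 kg.
Tool frame: the origin (TCP) lies midway between the tips of the shut fingers; the grasp point (between the pads) lies 19 mm behind it; z points along the fingers, y is the direction in which the jaws open and shut (so a half turn about z gives the same grasp; the last joint's range is limited). The gripper opens to 85 mm and grips with 20 to 120 N. Pads are 22 mm wide; open, the fingers measure 114 mm over their backs; the gripper's body (76 mm by 85 mm) begins 54 mm behind the grasp point. The pads swing forward as they close: fully open they stand 13 mm farther back than shut.
Start: joints at [1.027, 0.359, 1.51, -0, 1.272, -0.115], TCP at [0.249, 0.546, 0.231] pointing down, gripper open.
Joint ranges: [-2.97, 2.97], [-1.01, 2.36], [0.21, 2.38], [-0.96, 4.11], [0.2, 2.71], [-2.98, 2.98]. Speed limits (rad/s): [2.39, 2.39, 3.14, 3.14, 3.14, 3.14].

## Interface

Orientations are given as a rotation vector (axis times angle).
In Python, from workcell import r gives the robot as it stands.
- The arm moves only by the tool send_rows, never from a script. Its argument "targets" is a list of rows, each an object of numbers: "dx", "dy", "dz": the shift along the tool's x, y, z in m; "spin": the turn about the tool's z in degrees; "gripper": the opening, from -1 (shut) to 1 (fully open), so that 0 is half open. A call has 1 to 8 rows; each row shifts and turns the commanded pose from where the row before left it, along the tool's axes as they then stand; what a row does not reach is not made up. A row lasts 1/10 s, in which the tool goes at most 50 mm and 8.59 degrees, less where a joint would pass 70% of its speed; a pose out of reach is approached as far as the arm can. A call is refused whole if a number of a shift passes 0.05 or a number of a turn 8.59, either way. A call with a gripper value outside its range is refused whole. The fingers move at their own pace and stop on an object; the grip force is fixed at half the most. Time passes only in rows, so rows that do not move let the fingers close. It gives the time, the measured TCP pose, the force and the opening at its end, in the units of the state.
- r.get_state(): the state, without advancing time (a new reading comes with each control period).
- r.grab_frame(name): name is "side" or "top" or "wrist"; returns the picture (400x640x3 uint8, red, green, blue); there is no depth.
- r.camera_info(name): a dict with "camera_matrix" (3x3 intrinsics, pixels), "rvec" (rotation vector, rad) and "tvec" (3), from world to camera coordinates, as OpenCV has them. Camera axes: x right, y down, z forward; pixel columns grow to the right and rows downward; lengths in m; the calibration is good to about 2 mm. A picture is of the moment at which its call begins: read the wrist's pose just before it. camera_info takes no time and is no camera call; for the wrist camera it gives the pose at the moment of the call.
- r.job_done(): hands the job in, once; it reports no verdict.
The state is a dict: "time_s": time; "q": joint angles; "joint_vel": joint speeds; "joint_torque": joint torques, N m; "position": TCP position; "ee_rot": TCP orientation; "force": force on the tool from outside, world axes, zero at the start; "ft_torque": the same for the moment, N m; "finger_gap": finger opening in m.
Only numpy, scipy, OpenCV 4.12 (cv2) and the standard library are available. Lean on these libraries where they do the work, as an engineer would, in place of code of your own. Each camera call takes 0.05 s, during which the arm holds its last target.

## Working session

There is one attempt and no reset: what is moved stays moved. The work goes in short steps, Python scripts to look and compute and a tool call to move; the robot and the scene stay as the last step left them, time stands still between calls to the robot, and variables do not carry over. Pictures are saved under pics/ and viewed, and the job is handed in when it is done.

Besides the shell and the picture viewer there is one more tool, called after "Request:" by a JSON object that holds its "fn" and its "kwargs", one argument or row to a line. send_rows: Moves the arm, as the interface text tells. Its arguments: {"type":"object","properties":{"targets":{"type":"array"}},"required":["targets"]}

```bash
mkdir -p pics; cat > h.py <<'E'
import cv2,numpy as np
from workcell import r
def save(n,f): 
    im=r.grab_frame(n); cv2.imwrite(f'pics/{f}.png',im[:,:,::-1]); return im
def cam(n):
    c=r.camera_info(n); R=cv2.Rodrigues(np.array(c['rvec'],float))[0]; return np.array(c['camera_matrix'],float),R,np.array(c['tvec'],float).ravel()
def unproj(n,u,v,z,c=None):
    K,R,t=c or cam(n); d=R.T@np.linalg.solve(K,[u,v,1.]); o=-R.T@t; return o+d*(z-o[2])/d[2]
def proj(n,p,c=None):
    K,R,t=c or cam(n); q=K@(R@np.array(p)+t); return q[:2]/q[2]
E
python3 - <<'E'
from h import *
for n in('top','side','wrist'): save(n,n+'0'); K,R,t=cam(n); print(n,K[0,0],-R.T@t,R[2])
s=r.get_state(); print(s)
E
```

```text
top 410.98557027403854 [0.4605822  0.03511264 0.81596466] [ 0.16652472 -0.02989151 -0.9855841 ]
side 483.205739508134 [0.44042697 0.47635827 0.6523538 ] [ 0.1729721  -0.62512171 -0.7611199 ]
wrist 284.06462535719476 [0.17800373 0.57849828 0.37300453] [ 0.28006305 -0.1302945  -0.95109833]
{'time_s': 0.15, 'q': array([ 1.02688626e+00,  3.59373750e-01,  1.51117572e+00, -2.61341584e-05,
        1.27250309e+00, -1.15102694e-01]), 'joint_vel': array([ 0.0013951 , -0.00016269, -0.00215354,  0.00162555, -0.00119845,
       -0.00077987]), 'joint_torque': array([-4.49120080e-04, -5.28030109e+01, -2.78930157e+01, -2.17138645e-04,
        8.36881954e-03, -1.80307643e-05]), 'position': array([0.24921723, 0.54522049, 0.23062941]), 'ee_rot': array([-6.68312898e-01, -3.06922434e+00,  2.18222553e-03]), 'force': array([-0.98040084, -0.91044221, -0.06764661]), 'ft_torque': array([ 0.01007357, -0.03403801, -0.01076903]), 'finger_gap': 0.08513602509975941}
```

View pics/top0.png

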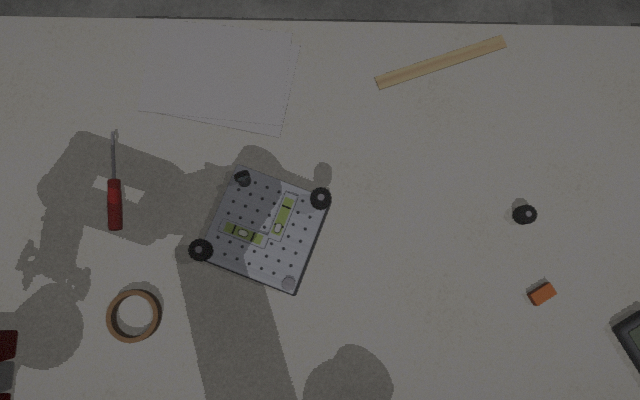

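View pics/side0.png

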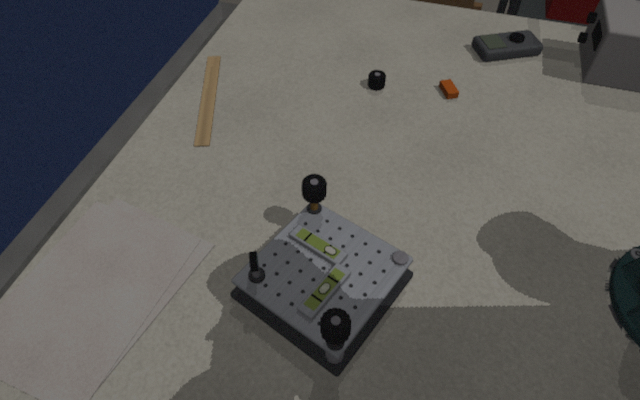

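View pics/wrist0.png

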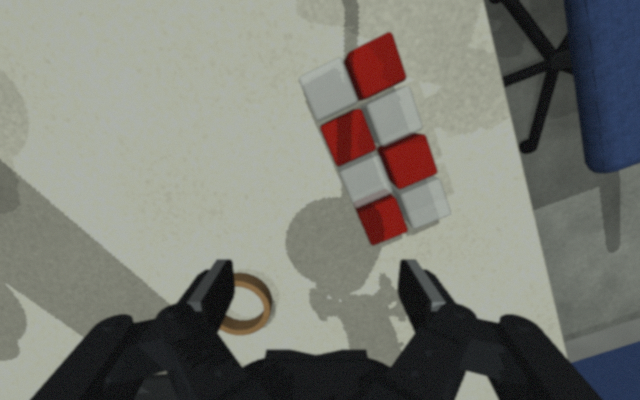

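```bash
python3 - <<'E'
import cv2
a=cv2.imread('pics/top0.png')[160:300,185:345]; b=cv2.imread('pics/side0.png')[170:370,225:425]
a=cv2.convertScaleAbs(a,alpha=1.3)
cv2.imwrite('pics/z_top0.png',cv2.resize(a,None,fx=4.2,fy=4.2,interpolation=cv2.INTER_CUBIC)); cv2.imwrite('pics/z_side0.png',cv2.resize(b,None,fx=3,fy=3,interpolation=cv2.INTER_CUBIC))
E
```

```text
(no output)
```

View pics/z_top0.png

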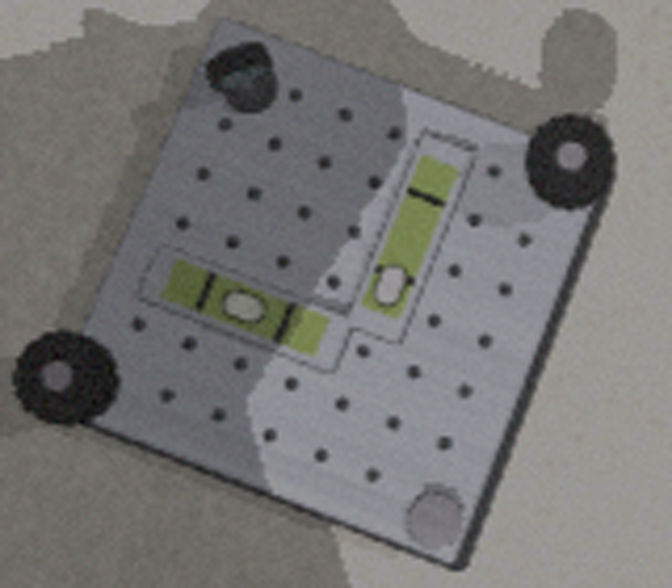

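View pics/z_side0.png

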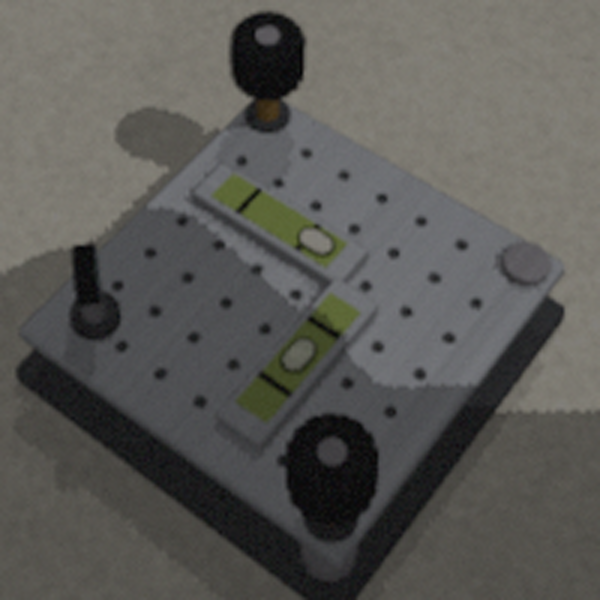

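```bash
python3 - <<'E'
from h import *
ct,cs=cam('top'),cam('side')
def tri(a,b):
    P=[c[0]@np.hstack([c[1],c[2][:,None]]) for c in(ct,cs)]
    X=cv2.triangulatePoints(P[0],P[1],np.array(a,float).reshape(2,1),np.array(b,float).reshape(2,1)).ravel();X=X[:3]/X[3];return X
T=lambda x,y:(185+(x+.5)/4.2-.5,160+(y+.5)/4.2-.5); S=lambda x,y:(225+(x+.5)/3-.5,170+(y+.5)/3-.5)
for n,a,b in [('KA',(571,154),(267,35)),('KB',(59,376),(331,450)),('piv',(435,517),(525,262)),('bubA',(391,286),(316,240)),('bubB',(243,306),(298,354))]:
    X=tri(T(*a),S(*b)); print(n,X.round(4),proj('top',X,ct)-T(*a))
K=[unproj('top',*T(571,154),.114,ct),unproj('side',*S(267,35),.114,cs)];print(K)
# knob axis from silhouette mid height: outline centre
E
```

```text
KA [0.584  0.0132 0.1128] [0.06583502 0.64956538]
KB [0.4936 0.2192 0.1127] [0.02132043 0.31184413]
piv [0.4351 0.0705 0.0569] [0.02129065 0.6326343 ]
bubA [0.5349 0.0905 0.0613] [0.02452608 0.30106599]
bubB [0.5257 0.1543 0.0632] [0.03649471 0.46444692]
[array([0.5849698 , 0.01333606, 0.114     ]), array([0.58287695, 0.01425528, 0.114     ])]
```

```bash
python3 - <<'E'
from h import *
from scipy.spatial.transform import Rotation as Ro
ct,cs=cam('top'),cam('side')
T=lambda x,y:(185+(x+.5)/4.2-.5,160+(y+.5)/4.2-.5); S=lambda x,y:(225+(x+.5)/3-.5,170+(y+.5)/3-.5)
KA=np.array([.584,.0135]);P=np.array([.4351,.0705]);KB=np.array([.4936,.2192])
def f(n,pts,ax):
    print([round(1e3*float(unproj(n,*(T if n=='top' else S)(*p),.063,ct if n=='top' else cs)[:2]@ax),1) for p in pts])
a=(KA-P)/np.linalg.norm(KA-P);b=(KB-P)/np.linalg.norm(KB-P)
# win ends, line near knob, bubble
f('top',[(441,158),(385,310),(427,197),(391,286)],a); f('side',[(226,188),(340,253),(249,200),(316,240)],a)
f('top',[(166,276),(322,340),(206,291),(286,322),(243,306)],b); f('side',[(252,407),(346,304),(275,384),(324,326),(298,354)],b)
s=r.get_state();R=Ro.from_rotvec(s['ee_rot']).as_matrix();print(R.round(3),s['position'])
d=np.array([.584,.0135,.231])-s['position'];print(R.T@d, np.degrees(np.arctan2(a[1],a[0])),np.degrees(np.arctan2(R[1,1],R[0,1])))
E
```

```text
[528.2, 456.9, 509.7, 467.6]
[520.4, 452.5, 506.7, 466.2]
[372.6, 299.0, 353.9, 316.5, 336.5]
[369.5, 300.8, 354.2, 316.6, 335.7]
[[-0.909  0.416 -0.001]
 [ 0.416  0.909 -0.001]
 [ 0.    -0.001 -1.   ]] [0.24921723 0.54522049 0.23062941]
[-5.25551800e-01 -3.44385863e-01  5.47617232e-05] -20.947208390103647 65.43159427312197
```

Request:
{"fn": "send_rows", "kwargs": {
  "targets": [
    {"dx":-0.0375,"dy":-0.0246,"gripper":1},
    {"dx":-0.0375,"dy":-0.0246,"gripper":1},
    {"dx":-0.0375,"dy":-0.0246,"gripper":1},
    {"dx":-0.0375,"dy":-0.0246,"gripper":1},
    {"dx":-0.0375,"dy":-0.0246,"gripper":1},
    {"dx":-0.0375,"dy":-0.0246,"gripper":1},
    {"dx":-0.0375,"dy":-0.0246,"gripper":1},
    {"dx":-0.0375,"dy":-0.0246,"gripper":1}
  ]
}}

```text
schema error: expected keys dx, dy, dz, spin, gripper
```

Request:
{"fn": "send_rows", "kwargs": {
  "targets": [
    {"dx":-0.0375,"dy":-0.0246,"gripper":1},
    {"dx":-0.0375,"dy":-0.0246,"gripper":1},
    {"dx":-0.0375,"dy":-0.0246,"gripper":1},
    {"dx":-0.0375,"dy":-0.0246,"gripper":1},
    {"dx":-0.0375,"dy":-0.0246,"gripper":1},
    {"dx":-0.0375,"dy":-0.0246,"gripper":1},
    {"dx":0,"dy":0,"gripper":1},
    {"gripper":1}
  ]
}}

```text
schema error: expected keys dx, dy, dz, spin, gripper
```

```bash
python3 - <<'E'
from h import *
from scipy.spatial.transform import Rotation as Ro
s=r.get_state();R=Ro.from_rotvec(s['ee_rot']).as_matrix();print(s['time_s'],s['q'].round(3),s['position'],R.round(3),R.T@(np.array([.584,.0135,.083])-s['position']))
c=cam('wrist');im=save('wrist','w1'); save('top','t1')
print(proj('wrist',[.584,.0135,.1135],c))
E
```

```text
0.15 [ 1.027  0.359  1.511 -0.     1.273 -0.115] [0.24921723 0.54522049 0.23062941] [[-0.909  0.416 -0.001]
 [ 0.416  0.909 -0.001]
 [ 0.    -0.001 -1.   ]] [-0.52557294 -0.3441708   0.1480546 ]
[ 90.29994992 529.66397598]
```

View pics/w1.png

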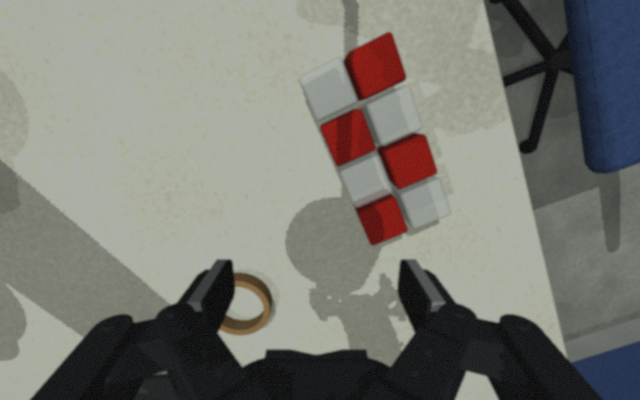

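The calls were refused because every key is needed in each row, so the arm has not moved. The picture is the same view as at the start.

Request:
{"fn": "send_rows", "kwargs": {
  "targets": [
    {"dx":-0.0375,"dy":-0.0246,"dz":0,"spin":0,"gripper":1},
    {"dx":-0.0375,"dy":-0.0246,"dz":0,"spin":0,"gripper":1},
    {"dx":-0.0375,"dy":-0.0246,"dz":0,"spin":0,"gripper":1},
    {"dx":-0.0375,"dy":-0.0246,"dz":0,"spin":0,"gripper":1},
    {"dx":-0.0375,"dy":-0.0246,"dz":0,"spin":0,"gripper":1},
    {"dx":-0.0375,"dy":-0.0246,"dz":0,"spin":0,"gripper":1},
    {"dx":-0.0375,"dy":-0.0246,"dz":0,"spin":0,"gripper":1},
    {"dx":-0.0375,"dy":-0.0246,"dz":0,"spin":0,"gripper":1}
  ]
}}

```text
time_s: 1.05
position: [0.4412, 0.2403, 0.2314]
ee_rot: [0.668, 3.069, 0.0]
force: [0.5, 0.5, 0.1]
finger_gap: 0.0851
```

Request:
{"fn": "send_rows", "kwargs": {
  "targets": [
    {"dx":-0.0375,"dy":-0.0246,"dz":0,"spin":0,"gripper":1},
    {"dx":-0.0375,"dy":-0.0246,"dz":0,"spin":0,"gripper":1},
    {"dx":-0.0375,"dy":-0.0246,"dz":0,"spin":0,"gripper":1},
    {"dx":-0.0375,"dy":-0.0246,"dz":0,"spin":0,"gripper":1},
    {"dx":-0.0375,"dy":-0.0246,"dz":0,"spin":0,"gripper":1},
    {"dx":-0.0375,"dy":-0.0246,"dz":0,"spin":0,"gripper":1},
    {"dx":0,"dy":0,"dz":0,"spin":0,"gripper":1},
    {"dx":0,"dy":0,"dz":0,"spin":0,"gripper":1}
  ]
}}

```text
time_s: 1.85
position: [0.5837, 0.0134, 0.2309]
ee_rot: [-0.672, -3.068, -0.0]
force: [-0.2, 0.5, 0.8]
finger_gap: 0.085
```

```bash
python3 - <<'E'
from h import *
from scipy.spatial.transform import Rotation as Ro
s=r.get_state();R=Ro.from_rotvec(s['ee_rot']).as_matrix();print(s['time_s'],s['q'].round(3),s['position'],R.round(3),R.T@(np.array([.584,.0135,.083])-s['position']))
c=cam('wrist');im=save('wrist','w2'); save('top','t2')
print(proj('wrist',[.584,.0135,.1135],c))
E
```

```text
1.85 [-0.096  0.337  1.546  0.     1.26  -1.235] [0.58372588 0.01338739 0.23085492] [[-0.909  0.418 -0.001]
 [ 0.418  0.909  0.   ]
 [ 0.001 -0.    -1.   ]] [-0.00036538  0.00022888  0.14785459]
[315.78826421 200.91384983]
```

View pics/w2.png

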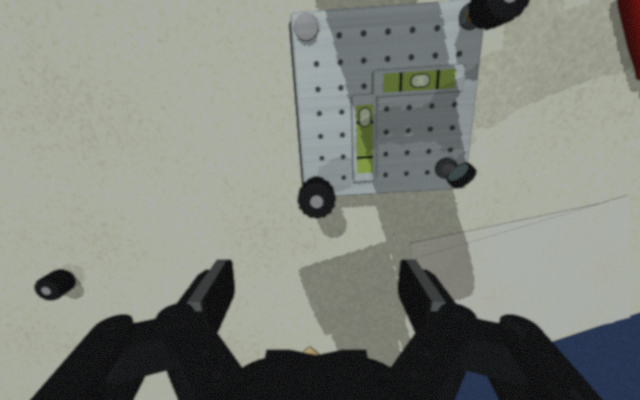

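Request:
{"fn": "send_rows", "kwargs": {
  "targets": [
    {"dx":0,"dy":0,"dz":0.03,"spin":0,"gripper":1},
    {"dx":0,"dy":0,"dz":0.04,"spin":0,"gripper":1},
    {"dx":0,"dy":0,"dz":0.04,"spin":0,"gripper":1},
    {"dx":0,"dy":0,"dz":0.025,"spin":0,"gripper":1},
    {"dx":0,"dy":0,"dz":0.015,"spin":0,"gripper":1},
    {"dx":0,"dy":0,"dz":0,"spin":0,"gripper":0},
    {"dx":0,"dy":0,"dz":0,"spin":0,"gripper":-1},
    {"dx":0,"dy":0,"dz":0,"spin":0,"gripper":-1}
  ]
}}

```text
time_s: 2.75
position: [0.5845, 0.0147, 0.0826]
ee_rot: [0.667, 3.068, 0.0]
force: [0.6, -0.2, 0.6]
finger_gap: 0.0438
```

Request:
{"fn": "send_rows", "kwargs": {
  "targets": [
    {"dx":0,"dy":0,"dz":0,"spin":0,"gripper":-1},
    {"dx":0,"dy":0,"dz":0,"spin":0,"gripper":-1},
    {"dx":0,"dy":0,"dz":0,"spin":0,"gripper":-1}
  ]
}}

```text
time_s: 3.05
position: [0.5842, 0.0136, 0.0832]
ee_rot: [0.667, 3.068, -0.001]
force: [-2.9, -2.3, 7.0]
finger_gap: 0.0346
```

Request:
{"fn": "send_rows", "kwargs": {
  "targets": [
    {"dx":0,"dy":0,"dz":0,"spin":8,"gripper":-1},
    {"dx":0,"dy":0,"dz":0,"spin":8,"gripper":-1},
    {"dx":0,"dy":0,"dz":0,"spin":8,"gripper":-1},
    {"dx":0,"dy":0,"dz":0,"spin":8,"gripper":-1},
    {"dx":0,"dy":0,"dz":0,"spin":8,"gripper":-1},
    {"dx":0,"dy":0,"dz":0,"spin":8,"gripper":-1},
    {"dx":0,"dy":0,"dz":0,"spin":8,"gripper":-1},
    {"dx":0,"dy":0,"dz":0,"spin":8,"gripper":-1}
  ]
}}

```text
time_s: 3.85
position: [0.5837, 0.0133, 0.0832]
ee_rot: [2.198, 2.242, -0.001]
force: [-3.1, -3.0, 6.3]
finger_gap: 0.0344
```

Request:
{"fn": "send_rows", "kwargs": {
  "targets": [
    {"dx":0,"dy":0,"dz":0,"spin":0,"gripper":-1},
    {"dx":0,"dy":0,"dz":0,"spin":0,"gripper":-1}
  ]
}}

```text
time_s: 4.05
position: [0.5837, 0.0133, 0.0832]
ee_rot: [2.192, 2.248, -0.001]
force: [-4.0, -2.6, 7.3]
finger_gap: 0.0347
```

```bash
python3 - <<'E'
from h import *
s=r.get_state();print(s['q'].round(3),s['force'])
a=save('top','t3')[160:300,185:345,::-1]; b=save('side','s3')[170:370,225:425,::-1]
a=cv2.resize(cv2.convertScaleAbs(a,alpha=1.3),(400,350),interpolation=2);b=cv2.resize(b,(350,350),interpolation=2)
cv2.imwrite('pics/z3.png',np.hstack([a,b]))
E
```

```text
[-0.095  0.504  1.696 -0.002  0.941 -0.119] [-4.03101438 -2.55751939  7.25111207]
```

View pics/z3.png

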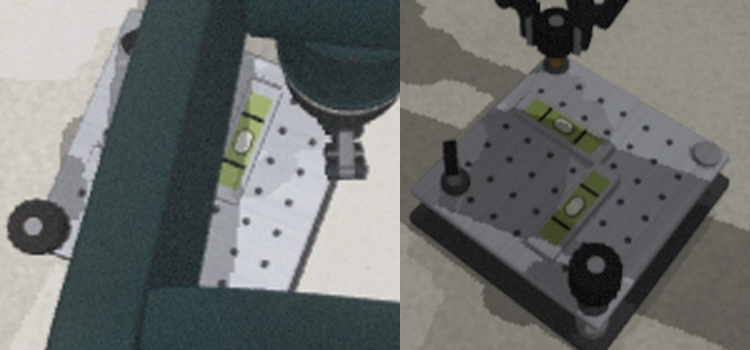

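Both bubbles lie between their lines: A is at (243,141) in the left panel with its lines at (255,115) and (232,164), and B is at (575,206) in the right panel, about centred. I'll release and lift.

Request:
{"fn": "send_rows", "kwargs": {
  "targets": [
    {"dx":0,"dy":0,"dz":0,"spin":0,"gripper":1},
    {"dx":0,"dy":0,"dz":0,"spin":0,"gripper":1},
    {"dx":0,"dy":0,"dz":0,"spin":0,"gripper":1},
    {"dx":0,"dy":0,"dz":0,"spin":0,"gripper":1},
    {"dx":0,"dy":0,"dz":0,"spin":0,"gripper":1},
    {"dx":0,"dy":0,"dz":-0.02,"spin":0,"gripper":1},
    {"dx":0,"dy":0,"dz":-0.04,"spin":0,"gripper":1},
    {"dx":0,"dy":0,"dz":-0.04,"spin":0,"gripper":1}
  ]
}}

```text
time_s: 4.95
position: [0.5829, 0.0143, 0.1815]
ee_rot: [-2.192, -2.248, 0.003]
force: [0.4, 0.1, -0.3]
finger_gap: 0.0854
```

Request:
{"fn": "send_rows", "kwargs": {
  "targets": [
    {"dx":0,"dy":0,"dz":-0.03,"spin":0,"gripper":1},
    {"dx":0,"dy":0,"dz":0,"spin":0,"gripper":1},
    {"dx":0,"dy":0,"dz":0,"spin":0,"gripper":1},
    {"dx":0,"dy":0,"dz":0,"spin":0,"gripper":1}
  ]
}}

```text
time_s: 5.35
position: [0.5827, 0.0143, 0.2099]
ee_rot: [-2.192, -2.248, 0.003]
force: [-0.2, 0.5, 0.2]
finger_gap: 0.0853
```

```bash
python3 - <<'E'
from h import *
s=r.get_state();print(s['time_s'],s['position'],s['force'])
a=save('wrist','w4')[:,:,::-1]; b=save('side','s4')[170:370,225:425,::-1]
a=cv2.resize(a,(480,300));b=cv2.resize(b,(300,300),interpolation=2)
cv2.imwrite('pics/z4.png',np.hstack([a,b])); cv2.imwrite('pics/z4b.png',cv2.resize(cv2.imread('pics/s4.png')[170:370,225:425],(600,600),interpolation=2))
E
```

```text
5.35 [0.58268149 0.01427997 0.20994823] [-0.16637236  0.50397195  0.16318213]
```

View pics/z4.png

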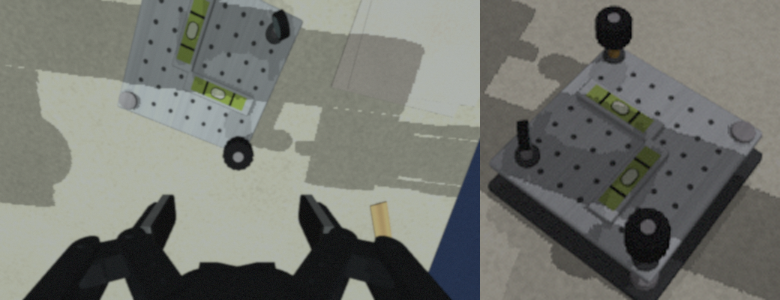

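View pics/z4b.png

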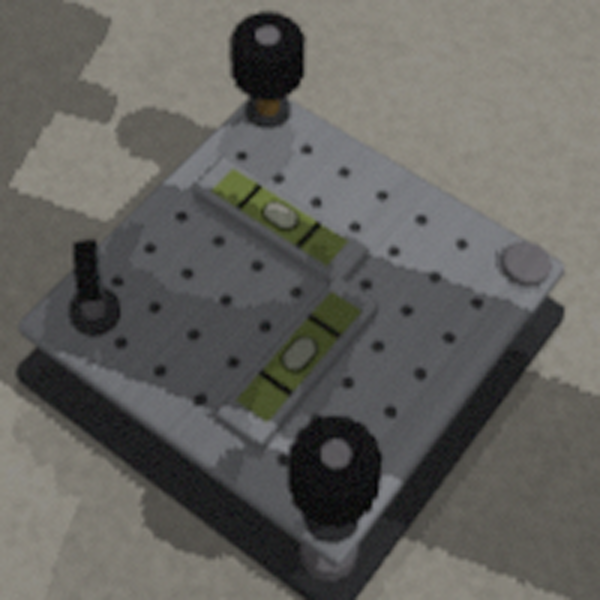

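With the gripper clear, A's lines are at (249,196) and (309,233) with its bubble at (281,214). B's lines are at (275,384) and (324,326) with its bubble at (300,354). Both are centred to within about 1 mm.

```bash
python3 -c "
from workcell import r
print(r.job_done())"
```

```text
the job is handed in; nothing more can be done
None
```

Both bubbles rest between their black lines, and I handed the job in at about 5.5 s of robot time.

- **First knob:** bubble A started about 22 mm to the minus side. I gripped the knob and turned it 64 degrees clockwise, then opened the gripper and lifted clear.
- **Second knob:** bubble B already sat within about 1 mm of its middle, so I did not touch that knob.
- **Last checks:** after release, the side and wrist pictures showed both bubbles within about 1 mm of their middles. The gripper was open, about 10 cm above the knob tops, with the force near zero.
- **What went wrong:** my first two move calls were refused because every row must name all five values. Nothing moved. No check failed or disagreed.

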